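Make up a caliper kit and a hub kit

ROBOT

A 6-joint arm with a two-finger parallel gripper is mounted at the origin on the work surface. World frame = base frame: x ahead of the robot, y to its left, z up, the work surface at z = 0. Lengths are in m, angles in degrees, forces in N, time in s.
With the tool pointing down it reaches from about 0.4 to 0.825 m from the base axis. Payload 7 kg.
Tool frame: the origin (TCP) lies at the very end of the fingers, on their centre line; the grasp point (between the pads) lies tcp_to_grasp behind it (tcp_to_grasp is the distance from the TCP to the grasp point, in m); z points along the fingers, y is the line along which they close (so a half turn about z gives the same grasp; the last joint's range is limited). The gripper opens to 85 mm and grips with 20 to 120 N. Pads are 22 mm wide; open, the fingers measure 114 mm over their backs; the gripper's body (76 mm by 85 mm) begins 54 mm behind the grasp point. The pads swing forward as they close: fully open they stand 13 mm farther back than shut.
Start: joints at [-50.873, 20.546, 0.682, 0, -70.136, -16.507], TCP at [0.26, -0.623, 0.199] pointing down, gripper open.
Joint ranges: [-176.03, 176.03], [-82.01, 121.73], [-58.28, 71.71], [-173.87, 95.51], [-174.79, -0.11], [-173.66, 173.66]. Speed limits (degrees/s): [136.94, 136.94, 172.46, 180, 180, 180].

INTERFACE

Orientations are given as [roll, pitch, yaw] about the fixed x, y, z axes, in that order (R = Rz(yaw) Ry(pitch) Rx(roll)).
In Python, from workcell import * gives the robot as it stands.
- The arm moves only by the tool apply_moves, never from a script. Its argument "series" is text: rows parted by semicolons, each of 7 numbers parted by spaces: the shift along the tool's x, y, z in cm, then the turn, a rotation vector about the tool's x, y, z in rad, then the finger opening in cm, from 0 to 8.54. In form: dx dy dz rx ry rz hand; .... A call has 1 to 20 rows; each row shifts and turns the commanded pose from where the row before left it, along the tool's axes as they then stand; what a row does not reach is not made up. A row lasts 1/10 s, in which the tool goes at most 50 mm and 8.59 degrees, less where a joint would pass 70% of its speed; a pose out of reach is approached as far as the arm can. A call with a gripper value outside its range is refused whole. The fingers move at their own pace and stop on an object; "force" is the grip in N (left out, the last holds). Time passes only in rows, so rows that do not move let the fingers close. It gives the time, the measured TCP pose, the force, the opening and the grip force at its end, in the units of the state.
- read_state(): the state, without advancing time (a new reading comes with each control period).
- capture(name): name is "scene" or "top" or "wrist"; returns (picture, depth): 400x640x3 uint8, blue, green, red; 400x640 float32, m along the optical axis (not along the pixel's ray), 0 where there is no reading.
- camera_model(name): a dict with "vertical_fov" (degrees; the focal length in pixels is half the picture's height over the tangent of half this angle, whatever the lens; pixels are square), "cx", "cy" (the principal point, pixels), "R" (3x3) and "t" (3): a world point X has camera coordinates R X + t. Camera axes: x right, y down, z forward; pixel columns grow to the right and rows downward; lengths in m; the calibration is good to about 2 mm. A picture is of the moment at which its call begins: read the wrist's pose just before it. camera_model takes no time and is no camera call; for the wrist camera it gives the pose at the moment of the call.
- finish_job(): hands the job in; it is judged then, once.
The state is a dict: "time_s": time; "joint_pos": joint angles; "joint_velocities": joint speeds; "effort": joint torques, N m; "tcp_pos": TCP position; "tool_rot": TCP orientation; "ft_force": force on the tool from outside, world axes, zero at the start; "wrist_torque": the same for the moment, N m; "width": opening from 0.0 (shut) to 1.0 (fully open); "grasp_force": force on a finger pad.
Only numpy, scipy, OpenCV 4.12 (cv2) and the standard library are available. Lean on these libraries where they do the work, as an engineer would, in place of code of your own. Each camera call takes 0.05 s, during which the arm holds its last target. There are 200 camera calls.

TASK

Make up the two repair kits: in the tray with the brake caliper, stand the piston upright in the square pocket and press the long guide pin down into the pair of spring clips until it snaps fully home; in the tray with the wheel hub, lay the larger bearing flat in the square pocket and press the through bolt, with its nut, fully home into the clips. Leave the short guide pin and the smaller bearing where they lie, and let go of everything.

Things in the scene. Friction and masses are not known exactly. Their poses are not given: they have to be found in the camera images.
- caliper_tray: Blue tray, fixed, 210 (x) by 230 (y) mm, rim 16 mm high, floor 4 mm thick, with an aluminium brake caliper in it (66 mm high, over x 0..95, y -30..100). Origin under its centre, z up. Pocket: 84 mm square, centre x -52, y 35, ribs 5 mm above the floor. Clips: a pair opening upward, each 10 mm wide, at x -28 and 28; a shank is home lying along x at y -72, z 32 (axis), either way round.
- hub_tray: Tray with the same sizes, frame, pocket and clips as the caliper tray, but with a round five-stud steel wheel hub in it (108 mm across, 48 mm high, centre x 47, y 35). Both trays: clip mouths flare up to z 51 and catch a shank up to 5 mm off line; laid in, it rests 11 mm too high; about 10 N straight down snaps it home. Fingers pass between the rails (44 mm free).
- piston: Brake piston: plain bright cup, 46 mm diameter, 50 mm high, standing upright with its opening up, about 0.2 kg. Origin at the centre of its underside, z up its axis. It stays this way up.
- large_bearing: The larger roller bearing, lying flat: 62 mm outside diameter, 30 mm bore, 25 mm high, about 0.3 kg, straight outside wall. Origin at the centre of its underside, z up.
- long_guide_pin: Long caliper guide pin lying on its side: bright 14 mm shank, 100 mm bare between a hexagon head (22 mm across flats, 9 mm long, at -x) and a black ribbed rubber boot (22 mm diameter, 22 mm long, at +x), about 0.16 kg. Origin on the axis at the middle of the bare shank, x along the axis, which lies 11 mm above the bench.
- through_bolt: Dark through bolt with its nut run on, lying on its side: 14 mm shank, 90 mm between hexagon head (22 mm across flats, 9 mm long, at -x) and nut (22 mm across flats, 12 mm long, at +x), about 0.18 kg. Origin on the axis midway between head and nut, x along the axis, which lies 11 mm above the bench.
- short_guide_pin: Short guide pin, same pattern as the long one (hexagon head, 14 mm shank, black boot) but with only 40 mm of bare shank, 71 mm overall; it belongs to no kit and stays. Origin on the axis at the middle of the bare shank, x along the axis.
- small_bearing: The smaller roller bearing, lying flat: 47 mm outside diameter, 16 mm high; it belongs to no kit and stays. Origin at the centre of its underside, z up.
There are look-alikes about, which are no part of the job. What is shaped like the through_bolt but yellow is not meant.

How it is judged:
By the outcome, as a careful person would: the job done as asked, in the order asked, and still so for the second after the job is handed in, with the robot touching nothing.
It also fails if it takes over 112 s, if anything falls off the work surface, if the arm or the gripper's body presses on something with over 40 N, if the wrist force passes 120 N, or if a joint passes its speed limit or range.

## Working session

There is one attempt and no reset: what is moved stays moved. The work goes in short steps, Python scripts to look and compute and a tool call to move; the robot and the scene stay as the last step left them, time stands still between calls to the robot, and variables do not carry over. Pictures are saved under pics/ and viewed, at most 17 in all, crops included, and the job is handed in when it is done.

Besides the shell and the picture viewer there is one more tool, called after "Request:" by a JSON object that holds its "api" and its "payload", one argument or row to a line. apply_moves: Moves the arm, as the interface text tells. Its arguments: {"type":"object","properties":{"series":{"type":"string"},"force":{"type":"number"}},"required":["series"]}

```bash
mkdir -p pics; ls; cat > h.py <<'E'
from workcell import *
import numpy as np, cv2
def shot(name, fn):
    m=camera_model(name); im,d=capture(name); cv2.imwrite(f'pics/{fn}.png',im); np.savez(f'pics/{fn}.npz',im=im,d=d,**{k:np.array(v) for k,v in m.items()}); return im,d,m
def world(fn):
    z=np.load(f'pics/{fn}.npz'); d=z['d']; f=200/np.tan(np.radians(z['vertical_fov'])/2)
    v,u=np.mgrid[:400,:640]; P=np.stack([(u-z['cx'])/f*d,(v-z['cy'])/f*d,d],-1)-z['t']
    return P@z['R'], z['im'], d
E
python3 - <<'E'
from h import *
s=read_state(); print(s)
for n in('top','scene'):
    m=shot(n,n+'0')[2]; print(n,m)
im=np.vstack([cv2.imread('pics/top0.png')]); cv2.imwrite('pics/top0v.png',cv2.resize(im,(800,500)))
print(tcp_to_grasp if 'tcp_to_grasp' in globals() else [k for k in globals() if not k.startswith('_')])
E
```

```text
pics
{'time_s': 0.0, 'joint_pos': array([-5.08737701e+01,  2.05913164e+01,  6.35610531e-01, -1.93294096e-02,
       -7.01353391e+01, -1.65073729e+01]), 'joint_velocities': array([ 0.02743017, -0.0962434 ,  0.12039004, -0.09952056, -0.01590784,
       -0.05184068]), 'effort': array([ 4.53197799e-04, -5.83323383e+01,  2.93431199e+01,  6.93683803e+00,
       -6.03436172e-03,  3.35423533e-05]), 'tcp_pos': array([ 0.25938464, -0.62261742,  0.1980815 ]), 'tool_rot': array([ 1.79907544e+02, -8.44972897e-03, -1.57387719e+02]), 'ft_force': array([-0.16195733,  0.02792631,  0.17576374]), 'wrist_torque': array([-0.00498809,  0.00568532,  0.02312966]), 'grasp_force': 0.0, 'width': 0.9985732942717577}
top {'vertical_fov': 43.261074542443325, 'cx': 324.3928978851814, 'cy': 207.82061223543195, 'R': array([[-0.01898281, -0.99964569,  0.01865894],
       [-0.98829825,  0.01593578, -0.1516991 ],
       [ 0.15134801, -0.02132027, -0.98825059]]), 't': array([0.0222368 , 0.45915633, 1.14968153])}
scene {'vertical_fov': 50.098614773114036, 'cx': 316.76458293254075, 'cy': 205.11793331869518, 'R': array([[ 0.23081777,  0.97299482,  0.002058  ],
       [ 0.7531187 , -0.17731786, -0.63353817],
       [-0.61606443,  0.14778178, -0.7737087 ]]), 't': array([-0.12529155, -0.2996409 ,  1.61318073])}
0.0187
```

View pics/top0v.png

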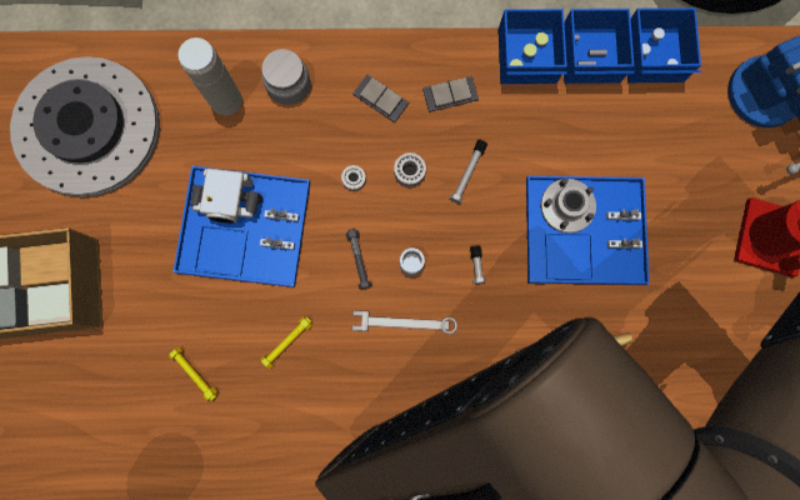

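View pics/scene0.png

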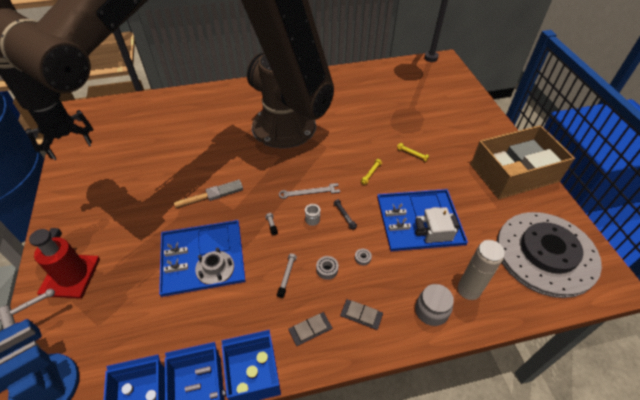

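Top view (display px): the caliper tray is at (243,227) and the hub tray at (587,230). Both have the pocket toward the robot and the clips on the right.

Candidates:
- **Guide pins:** (468,171) is long, (477,264) is short. The long one is meant.
- **Bearings:** (409,169) is larger, (353,177) is smaller. The larger one is meant.
- **Bolts:** (358,259) is dark, (194,374) and (287,342) are yellow. The dark one is meant.
- **Piston:** the bright cup at (412,262).

Next I'll measure these and confirm them in one crop.

```bash
python3 - <<'E'
from h import *
P,im,d=world('top0')
cv2.imwrite('pics/crop0.png',cv2.resize(im[100:240,130:530],None,fx=2,fy=2,interpolation=cv2.INTER_CUBIC))
Z=P[...,2]; ok=d>0
# bench level bias near
print('bench z',[round(float(np.median(Z[r:r+10,c:c+10])),4) for r,c in((170,255),(170,350),(190,400),(120,400))])
hsv=cv2.cvtColor(im,cv2.COLOR_BGR2HSV)
blue=((abs(hsv[...,0].astype(int)-110)<15)&(hsv[...,1]>150)&(hsv[...,2]>60)&ok)
for nm,(c0,c1) in dict(cal=(130,255),hub=(410,530)).items():
    m=np.zeros_like(blue); m[120:240,c0:c1]=blue[120:240,c0:c1]
    q=P[m][:,:2].astype(np.float32)*1000; r=cv2.minAreaRect(q); print(nm,r, np.median(Z[m]))
obj=(ok&(Z>0.006)&~blue).astype(np.uint8)
for nm,(u,v) in dict(piston=(412,262),large=(409,169),small=(353,177),long=(468,171),short=(477,264),bolt=(358,259)).items():
    u,v=int(u/1.25),int(v/1.25); m=np.zeros_like(obj); m[v-30:v+30,u-20:u+20]=obj[v-30:v+30,u-20:u+20]
    n,l,st,ce=cv2.connectedComponentsWithStats(m)
    k=min(range(1,n),key=lambda i:np.hypot(*(ce[i]-(u,v)))+(50 if st[i,4]<20 else 0))
    q=P[l==k]; zt=np.percentile(q[:,2],90); print(nm,st[k],'ztop',zt.round(4),cv2.minAreaRect((q[:,:2]*1000).astype(np.float32)))
    if nm in('piston','large'): q=q[q[:,2]>zt-.008]; print('   top', cv2.minEnclosingCircle((q[:,:2]*1000).astype(np.float32)))
E
```

```text
bench z [-0.0004, -0.001, 0.0002, -0.0008]
cal ((535.1885986328125, 326.89093017578125), (231.4055938720703, 208.68553161621094), 82.26519012451172) 0.0035687388156467915
hub ((517.7963256835938, -339.9969787597656), (232.62083435058594, 209.948486328125), 88.2389907836914) 0.004130394600156193
piston [320 198  20  22 346] ztop 0.0501 ((457.7582092285156, 2.5125675201416016), (44.285152435302734, 46.022586822509766), 88.91909790039062)
   top ((458.0024108886719, 3.184382677078247), 23.164777755737305)
large [315 122  26  27 461] ztop 0.0263 ((642.0590209960938, 3.4450912475585938), (62.621829986572266, 61.355506896972656), 30.258167266845703)
   top ((642.3580932617188, 1.927338719367981), 31.94084358215332)
small [273 132  20  20 266] ztop 0.0179 ((628.4970092773438, 112.96481323242188), (46.40152359008789, 46.59239196777344), 68.57735443115234)
long [360 111  30  51 351] ztop 0.0215 ((639.32177734375, -112.78899383544922), (23.93548583984375, 132.8939208984375), 64.3960189819336)
short [376 196  13  31 226] ztop 0.0217 ((453.2811279296875, -123.55428314208984), (71.3716812133789, 24.221763610839844), 4.375646114349365)
bolt [277 182  21  49 330] ztop 0.0212 ((469.27105712890625, 104.73797607421875), (116.36254119873047, 25.08489418029785), 13.311530113220215)
```

View pics/crop0.png

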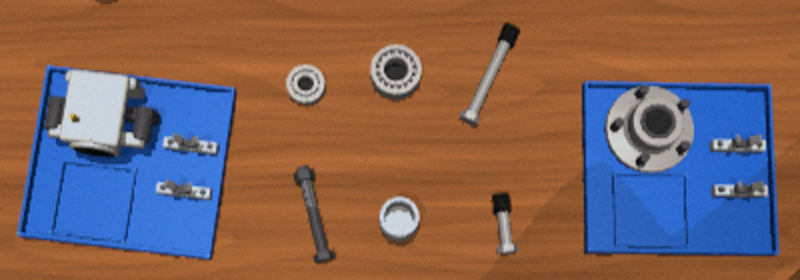

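The crop confirms the choices: long pin with boot at (490,75), short pin at (502,222), dark bolt at (314,215), large bearing at (396,70), piston at (399,219). Now moving above the piston.

Request:
{"api": "apply_moves", "payload": {
  "series": "0 0 0 0 0 0.1315 8.5; 0 0 0 0 0 0.1315 8.5; 0 0 0 0 0 0.1315 8.5; -1.42 4.47 0.3 0 0 0 8.5; -1.42 4.47 0.3 0 0 0 8.5; -1.42 4.47 0.3 0 0 0 8.5; -1.42 4.47 0.3 0 0 0 8.5; -1.42 4.47 0.3 0 0 0 8.5; -1.42 4.47 0.3 0 0 0 8.5; -1.42 4.47 0.3 0 0 0 8.5; -1.42 4.47 0.3 0 0 0 8.5; -1.42 4.47 0.3 0 0 0 8.5; -1.42 4.47 0.3 0 0 0 8.5; -1.42 4.47 0.3 0 0 0 8.5; -1.42 4.47 0.3 0 0 0 8.5; -1.42 4.47 0.3 0 0 0 8.5; -1.42 4.47 0.3 0 0 0 8.5; 0 0 0 0 0 0 8.5; 0 0 0 0 0 0 8.5; 0 0 0 0 0 0 8.5",
  "force": 40
}}

```text
time_s: 2.1
tcp_pos: [0.4577, 0.0023, 0.1568]
tool_rot: [-180.0, -0.0, -180.0]
ft_force: [0.0, -0.6, -0.3]
width: 0.995
grasp_force: 0.0
```

```bash
cat >> h.py <<'E'
def go(x,y,z,yaw):
    "tool-frame shift in cm after turning to yaw; turn in rad"
    s=read_state(); p=s['tcp_pos']; y0=s['tool_rot'][2]; dyaw=(yaw-y0+180)%360-180
    a=np.radians(yaw); D=(np.array([x,y,z])-p)*100
    print('pos',p.round(4),s['tool_rot'].round(2),'-> turn rz %.3f'%-np.radians(dyaw),'dx %.2f dy %.2f dz %.2f'%(D[0]*np.cos(a)+D[1]*np.sin(a), D[0]*np.sin(a)-D[1]*np.cos(a), -D[2]),'w',s['width'],s['grasp_force'],s['ft_force'].round(1))
E
python3 - <<'E'
from h import *
shot('wrist','w1'); P,im,d=world('w1'); m=(d>0)&(abs(P[...,2]-.05)<.006)&(np.hypot(P[...,0]-.458,P[...,1]-.003)<.05)
q=(P[m][:,:2]*1000).astype(np.float32); print(len(q),cv2.minEnclosingCircle(q), np.median(P[m][:,2]))
print(camera_model('wrist')['t'], -camera_model('wrist')['R'].T@camera_model('wrist')['t'])
E
```

```text
920 ((457.9346618652344, 3.80192232131958), 23.19224739074707) 0.05040718256471521
[-0.00091334 -0.46447628  0.22002893] [0.39194902 0.00065164 0.33245649]
```

View pics/w1.png

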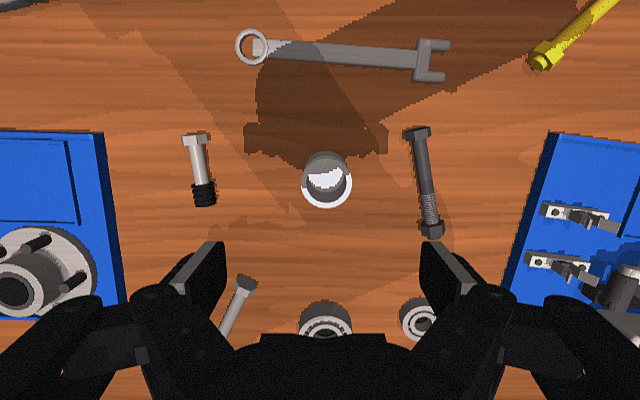

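The wrist view shows the piston at (327,180), between the open fingers' plane lines. It measures (457.9, 3.5) mm. Going down to grip.

Request:
{"api": "apply_moves", "payload": {
  "series": "0 0.12 3.6 0 0 0 8.5; 0 0 3.6 0 0 0 8.5; 0 0 3.6 0 0 0 8.5; 0 0 2.4 0 0 0 8.5; 0 0 1.2 0 0 0 8.5; 0 0 0 0 0 0 8.5; 0 0 0 0 0 0 8.5; 0 0 0 0 0 0 4.2; 0 0 0 0 0 0 4.2; 0 0 0 0 0 0 4.2; 0 0 0 0 0 0 4.2; 0 0 0 0 0 0 4.2; 0 0 0 0 0 0 4.2; 0 0 0 0 0 0 4.2; 0 0 0 0 0 0 4.2",
  "force": 40
}}

```text
time_s: 3.65
tcp_pos: [0.4591, 0.0043, 0.0141]
tool_rot: [180.0, 0.1, -179.9]
ft_force: [-1.5, -0.3, 7.0]
width: 0.5
grasp_force: 36.1
```

```bash
python3 -c "
from h import *
go(.488,.3687,.117,-187.7)"
```

```text
pos [0.4591 0.0043 0.0141] [ 1.7998e+02  1.1000e-01 -1.7994e+02] -> turn rz 0.135 dx 2.02 dy 36.50 dz -10.29 w 0.4995854675616736 36.14898920059204 [-1.5 -0.3  7. ]
```

Request:
{"api": "apply_moves", "payload": {
  "series": "0 0 -1 0 0 0 4.2; 0 0 -3 0 0 0.045 4.2; 0 0 -3 0 0 0.045 4.2; 0 0 -3.3 0 0 0.045 4.2; 0.2 3.65 0 0 0 0 4.2; 0.2 3.65 0 0 0 0 4.2; 0.2 3.65 0 0 0 0 4.2; 0.2 3.65 0 0 0 0 4.2; 0.2 3.65 0 0 0 0 4.2; 0.2 3.65 0 0 0 0 4.2; 0.2 3.65 0 0 0 0 4.2; 0.2 3.65 0 0 0 0 4.2; 0.2 3.65 0 0 0 0 4.2; 0.2 3.65 0 0 0 0 4.2; 0 0 0 0 0 0 4.2; 0 0 0 0 0 0 4.2; 0 0 0 0 0 0 4.2"
}}

```text
time_s: 5.35
tcp_pos: [0.4869, 0.3675, 0.116]
tool_rot: [-180.0, -0.0, 172.3]
ft_force: [-0.8, 0.4, -2.6]
width: 0.501
grasp_force: 34.5
```

```bash
python3 -c "
from h import *
go(.488,.3687,.019,-187.7)
shot('wrist','w2')"
```

```text
pos [0.4869 0.3675 0.116 ] [-1.7996e+02 -4.0000e-02  1.7226e+02] -> turn rz -0.001 dx -0.10 dy 0.13 dz 9.70 w 0.5008791222280102 34.545146226882935 [-0.8  0.4 -2.6]
```

View pics/w2.png

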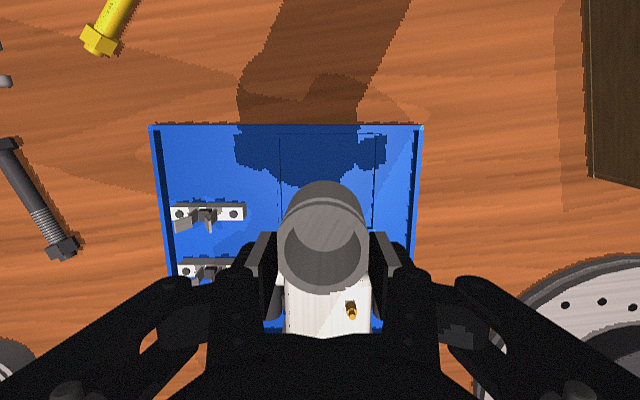

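Piston held upright at (320,235), the pocket outline at (328,180) lies straight beneath. Lowering and releasing.

Request:
{"api": "apply_moves", "payload": {
  "series": "-0.1 0.1 3.5 0 0 0 4.2; 0 0 3 0 0 0 4.2; 0 0 2 0 0 0 4.2; 0 0 0.8 0 0 0 4.2; 0 0 0.4 0 0 0 4.2; 0 0 0 0 0 0 4.2; 0 0 0 0 0 0 4.2; 0 0 0 0 0 0 6.5; 0 0 0 0 0 0 6.5; 0 0 0 0 0 0 6.5; 0 0 0 0 0 0 6.5; 0 0 -1 0 0 0 6.5; 0 0 -3 0 0 0 6.5; 0 0 -4 0 0 0 6.5; 0 0 -4 0 0 0 6.5; 0 0 0 0 0 0 6.5; 0 0 0 0 0 0 6.5"
}}

```text
time_s: 7.1
tcp_pos: [0.489, 0.3699, 0.1411]
tool_rot: [179.8, 0.1, 172.3]
ft_force: [-0.3, -0.0, -0.7]
width: 0.763
grasp_force: 0.0
```

```bash
python3 -c "
from h import *
go(.6334,-.110,.15,-205.6)
shot('wrist','w3');shot('top','t3')
for n in ('w3','t3'):
  P,im,d=world(n); m=(d>0)&(abs(P[...,2]-.054)<.006)&(np.hypot(P[...,0]-.488,P[...,1]-.369)<.04)
  q=(P[m][:,:2]*1000).astype(np.float32); print(len(q),cv2.minEnclosingCircle(q), np.median(P[m][:,2]))
  # clips, in tray frame
  a=np.radians(-7.7); R=np.array([[np.cos(a),np.sin(a)],[-np.sin(a),np.cos(a)]])
  L=(P[...,:2]-[.535,.327])@R.T*1000
  m=(d>0)&(P[...,2]>.03)&(P[...,2]<.06)&(abs(L[...,1]+72)<30)&(abs(abs(L[...,0])-28)<15)
  for s in(-1,1):
    k=m&(L[...,0]*s>0); q=L[k]; print('clip',s,k.sum(),np.percentile(q,[2,50,98],axis=0).round(1).tolist(),q.mean(0), P[k][:,2].max())
"
```

```text
pos [0.489  0.3699 0.1411] [1.7982e+02 9.0000e-02 1.7228e+02] -> turn rz 0.312 dx -33.76 dy -37.04 dz -0.89 w 0.7630806474373149 0.0 [-0.3 -0.  -0.7]
1052 ((488.3694763183594, 369.1943359375), 23.160287857055664) 0.05439971373244588
clip -1 329 [[-32.5, -84.9], [-28.1, -78.3], [-22.5, -56.5]] [-27.94986955 -73.33172971] 0.05301263568519489
clip 1 94 [[23.3, -84.9], [25.3, -81.2], [29.8, -77.2]] [ 25.61949272 -81.17670921] 0.05249886230755329
104 ((488.8617248535156, 367.8948669433594), 23.2127685546875) 0.05279206768002968
clip -1 40 [[-32.1, -86.1], [-27.5, -65.5], [-21.8, -57.8]] [-27.21923269 -70.13166424] 0.052012037638709804
clip 1 37 [[23.7, -85.8], [28.6, -65.7], [33.7, -58.1]] [ 28.5704938  -70.48446749] 0.0549118080906509
```

View pics/w3.png

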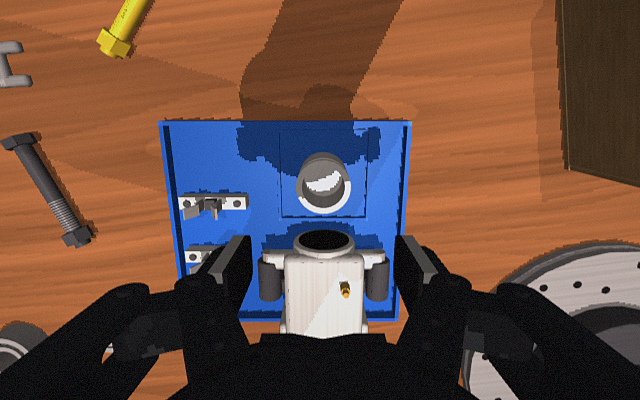

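The wrist view shows the piston upright at (323,183) inside the pocket outline, and the clips measure on line. Next is the long pin.

Request:
{"api": "apply_moves", "payload": {
  "series": "0 0 -0.3 0 0 0.104 6.5; 0 0 -0.3 0 0 0.104 6.5; 0 0 -0.3 0 0 0.104 6.5; -3.07 -3.37 0 0 0 0 6; -3.07 -3.37 0 0 0 0 6; -3.07 -3.37 0 0 0 0 6; -3.07 -3.37 0 0 0 0 6; -3.07 -3.37 0 0 0 0 6; -3.07 -3.37 0 0 0 0 6; -3.07 -3.37 0 0 0 0 6; -3.07 -3.37 0 0 0 0 6; -3.07 -3.37 0 0 0 0 6; -3.07 -3.37 0 0 0 0 6; -3.07 -3.37 0 0 0 0 6; 0 0 0 0 0 0 6; 0 0 0 0 0 0 6; 0 0 0 0 0 0 6"
}}

```text
time_s: 8.9
tcp_pos: [0.6323, -0.1105, 0.147]
tool_rot: [-180.0, -0.1, 154.4]
ft_force: [-0.0, 0.5, -0.0]
width: 0.702
grasp_force: 0.0
```

```bash
cat >> h.py <<'E'
def rod(n,x,y,r=.09,excl=None):
    P,im,d=world(n); m=(d>0)&(P[...,2]>.007)&(P[...,2]<.03)&(np.hypot(P[...,0]-x,P[...,1]-y)<r)
    l=cv2.connectedComponents(cv2.dilate(m.astype(np.uint8),np.ones((3,3),np.uint8)))[1]
    c=np.bincount(l[m]); k=m&(l==c.argmax()); q=(P[k][:,:2]*1000).astype(np.float32)
    print(n,len(q),cv2.minAreaRect(q))
E
python3 -c "
from h import *
shot('wrist','w4'); rod('w4',.639,-.113); go(.6334,-.110,.004,-205.6)"
```

```text
w4 2219 ((639.3997192382812, -112.04469299316406), (25.386905670166016, 131.2329559326172), 64.01317596435547)
pos [ 0.6325 -0.1101  0.1474] [-1.7997e+02 -6.0000e-02  1.5445e+02] -> turn rz 0.001 dx -0.08 dy 0.05 dz 14.34 w 0.7025846100042472 0.0 [-0.  -0.1  0.4]
```

View pics/w4.png

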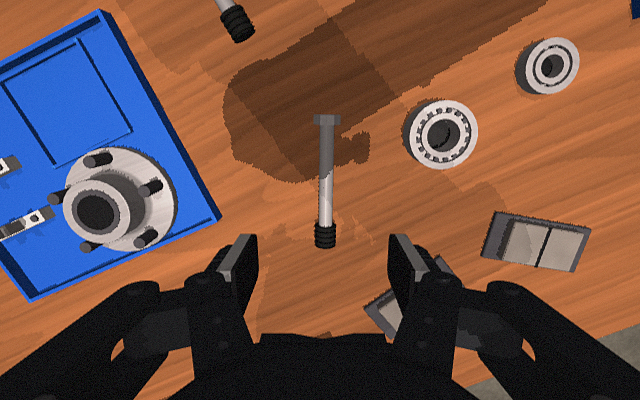

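The wrist view shows the long pin, head at (327,120) and boot at (325,236), centred between the fingers. Gripping.

Request:
{"api": "apply_moves", "payload": {
  "series": "-0.05 0.05 4 0 0 0 5; 0 0 4 0 0 0 5; 0 0 3.5 0 0 0 5; 0 0 2 0 0 0 5; 0 0 0.8 0 0 0 5; 0 0 0 0 0 0 5; 0 0 0 0 0 0 5; 0 0 0 0 0 0 1; 0 0 0 0 0 0 1; 0 0 0 0 0 0 1; 0 0 0 0 0 0 1; 0 0 0 0 0 0 1; 0 0 0 0 0 0 1; 0 0 0 0 0 0 1; 0 0 0 0 0 0 1",
  "force": 80
}}

```text
time_s: 10.45
tcp_pos: [0.6336, -0.1108, 0.005]
tool_rot: [-180.0, -0.0, 154.4]
ft_force: [-0.3, 0.4, 1.2]
width: 0.113
grasp_force: 0.0
```

```bash
python3 -c "
from h import *
go(.5254,.2561,.13,-187.7)"
```

```text
pos [ 0.6336 -0.1108  0.005 ] [-180.    -0.   154.4] -> turn rz -0.312 dx 15.64 dy 34.91 dz -12.50 w 0.11270185477585082 0.0 [-0.3  0.4  1.2]
```

Request:
{"api": "apply_moves", "payload": {
  "series": "0 0 0 0 0 0 0; 0 0 0 0 0 0 0; 0 0 0 0 0 0 0; 0 0 0 0 0 0 0; 0 0 0 0 0 0 0",
  "force": 80
}}

```text
time_s: 10.95
tcp_pos: [0.6336, -0.1107, 0.005]
tool_rot: [-180.0, -0.0, 154.4]
ft_force: [0.1, 0.4, 1.1]
width: 0.003
grasp_force: 0.0
```

```bash
python3 -c "
from h import *
shot('wrist','w5'); shot('top','t5');shot('scene','s5')
a=cv2.resize(cv2.imread('pics/w5.png')[100:400,170:470],(400,400)); b=cv2.resize(cv2.imread('pics/t5.png')[100:200,300:400],(400,400)); cv2.imwrite('pics/v5.png',np.hstack([a,b])); rod('w5',.639,-.113);rod('t5',.639,-.113)"
```

```text
w5 3364 ((609.0406494140625, -98.45687866210938), (24.901506423950195, 65.16768646240234), 61.53451919555664)
t5 154 ((606.0874633789062, -99.96931457519531), (23.912677764892578, 63.2929573059082), 58.21513748168945)
```

View pics/v5.png

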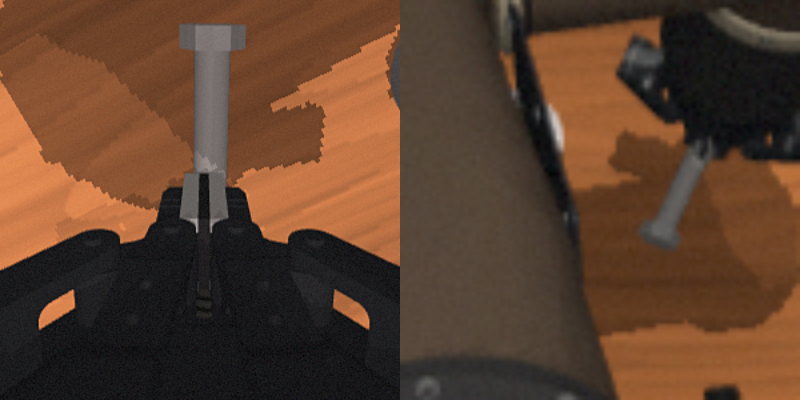

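The wrist crop shows the shut fingertips over the pin's shank at (205,185), with the pin's head at (212,37). I'll check heights there from the depth.

```bash
python3 -c "
from h import *
P,im,d=world('w5')
np.set_printoptions(linewidth=200,suppress=True)
for v in range(115,270,8):
  u=170+154; print(v,(P[v,u]*1000).round(0), (P[v,u+5]*1000).round(0), (P[v,u-9]*1000).round(0))
s=read_state(); print(s['ft_force'],s['wrist_torque'])
"
```

```text
115 [579. -85.   0.] [580. -83.   1.] [577. -90.   0.]
123 [581. -87.  23.] [582. -84.  24.] [580. -91.  22.]
131 [585. -88.  22.] [586. -86.  23.] [583. -92.  22.]
139 [589. -90.  18.] [590. -88.  19.] [588. -95.  -0.]
147 [592. -92.  17.] [593. -90.  19.] [592. -97.  -0.]
155 [596. -94.  17.] [597. -91.  19.] [596. -99.   1.]
163 [600. -95.  18.] [601. -93.  18.] [ 599. -100.   12.]
171 [603. -97.  18.] [604. -95.  18.] [ 602. -102.   13.]
179 [607. -99.  17.] [608. -97.  17.] [ 606. -104.   12.]
187 [ 611. -101.   17.] [612. -98.  19.] [ 610. -106.   12.]
195 [ 615. -102.   18.] [ 616. -100.   19.] [ 614. -107.   13.]
203 [ 619. -104.   18.] [ 620. -102.   19.] [ 618. -109.   13.]
211 [ 623. -106.   17.] [ 624. -104.   18.] [ 622. -112.   12.]
219 [ 627. -108.   18.] [ 628. -106.   18.] [ 626. -113.   13.]
227 [ 631. -110.   18.] [ 632. -108.   19.] [ 630. -115.   13.]
235 [ 623. -107.   49.] [ 624. -105.   49.] [ 621. -110.   49.]
243 [ 623. -107.   58.] [ 624. -105.   57.] [ 622. -110.   57.]
251 [ 623. -107.   65.] [ 624. -105.   65.] [ 622. -110.   66.]
259 [ 623. -107.   72.] [ 624. -105.   72.] [ 621. -110.   73.]
267 [ 625. -108.   75.] [ 625. -106.   75.] [ 623. -110.   76.]
[ 0.67790267 -0.15647334 -0.25049425] [ 0.01779769  0.0150767  -0.05535296]
```

```bash
python3 -c "
from h import *
np.set_printoptions(linewidth=200,suppress=True)
T={'w1':([.4577,.0023,.1568],180),'w2':([.4869,.3675,.116],172.3),'w3':([.489,.3699,.1411],172.3),'w4':([.6323,-.1105,.147],154.4),'w5':([.6336,-.1107,.005],154.4)}
for n,(t,y) in T.items():
  P,im,d=world(n); a=np.radians(y); Q=P-t
  X=Q[...,0]*np.cos(a)+Q[...,1]*np.sin(a); Y=Q[...,0]*np.sin(a)-Q[...,1]*np.cos(a); H=Q[...,2]*1000
  X*=1000;Y*=1000
  m=(d>0)&(abs(X)<13)&(abs(Y)<60)&(H>-5)&(im.max(2)<140)
  if n=='w2': m&=abs(Y)>21
  for s in(-1,1):
    k=m&(Y*s>0)
    if k.sum(): i=np.argsort(H[k])[:max(3,k.sum()//50)]; print(n,s,k.sum(),'low H',H[k][i].min().round(1),'at X,Y',X[k][i].mean().round(1),Y[k][i].mean().round(1),'Yinner',np.percentile(abs(Y[k]),2).round(1))
print(camera_model('wrist'))
print(read_state()['tcp_pos'])
"
```

```text
w1 -1 11539 low H 44.9 at X,Y 2.1 -44.4 Yinner 0.8
w1 1 13793 low H 45.2 at X,Y 2.5 41.7 Yinner 1.0
w2 -1 16513 low H 16.5 at X,Y 3.1 -23.6 Yinner 22.7
w2 1 16284 low H 39.8 at X,Y 9.7 26.9 Yinner 22.2
w3 -1 16780 low H 38.3 at X,Y 3.8 -35.7 Yinner 1.2
w3 1 17558 low H 37.7 at X,Y 3.7 32.3 Yinner 1.2
w4 -1 18723 low H 37.1 at X,Y 3.4 -33.2 Yinner 1.4
w4 1 19470 low H 37.4 at X,Y 3.4 30.4 Yinner 1.3
w5 -1 22767 low H -5.0 at X,Y 1.9 -33.8 Yinner 0.9
w5 1 21818 low H -5.0 at X,Y 4.7 26.9 Yinner 0.7
{'vertical_fov': 63.33014053586338, 'cx': 322.5571418056424, 'cy': 192.87442471455157, 'R': array([[ 0.43202081,  0.90186363,  0.00009071],
       [ 0.87120783, -0.41736172,  0.25846878],
       [ 0.23314145, -0.11158486, -0.96601961]]), 't': array([-0.17237398, -0.58190332,  0.03117453])}
[ 0.6336076  -0.11073758  0.00499755]
```

```bash
python3 -c "
from h import *
np.set_printoptions(linewidth=200,suppress=True)
P,im,d=world('w5')
print('w5');[print(v,(P[v,324]*1000).round(0),(P[v,330]*1000).round(0),im[v,324]) for v in range(224,240)]
t=np.array([.4869,.3675,.116]);a=np.radians(172.3)
P,im,d=world('w2');Q=P-t;X=(Q[...,0]*np.cos(a)+Q[...,1]*np.sin(a))*1000;Y=(Q[...,0]*np.sin(a)-Q[...,1]*np.cos(a))*1000;H=Q[...,2]*1000
q=np.stack([X,Y,H],-1).round(0)
for u in(262,268,320,372,380):
  print('w2 col',u);print([ (v,*q[v,u]) for v in range(170,350,9)])
cv2.imwrite('pics/w2z.png',cv2.resize(im[160:340,220:420],(800,600) if 0 else (660,594),interpolation=cv2.INTER_CUBIC))
"
```

```text
w5
224 [ 629. -109.   18.] [ 630. -106.   18.] [138 139 149]
225 [ 630. -110.   18.] [ 631. -107.   20.] [139 144 152]
226 [ 630. -110.   19.] [ 631. -107.   18.] [123 125 132]
227 [ 631. -110.   18.] [ 632. -107.   18.] [110 113 124]
228 [ 631. -110.   18.] [ 632. -107.   19.] [116 122 128]
229 [ 623. -107.   42.] [ 624. -104.   42.] [90 90 98]
230 [ 623. -107.   44.] [ 624. -104.   44.] [40 41 45]
231 [ 623. -107.   44.] [ 624. -104.   45.] [13 20 11]
232 [ 623. -107.   46.] [ 624. -104.   46.] [16 11 17]
233 [ 623. -107.   47.] [ 625. -104.   46.] [12 17 25]
234 [ 623. -107.   48.] [ 624. -104.   48.] [21 17 12]
235 [ 623. -107.   49.] [ 624. -104.   49.] [31 28 28]
236 [ 623. -107.   50.] [ 624. -104.   51.] [26 27 25]
237 [ 623. -107.   52.] [ 625. -104.   51.] [27 23 26]
238 [ 623. -107.   52.] [ 624. -104.   53.] [26 26 26]
239 [ 623. -107.   53.] [ 624. -104.   54.] [25 27 28]
w2 col 262
[(170, np.float64(10.0), np.float64(-56.0), np.float64(-111.0)), (179, np.float64(2.0), np.float64(-57.0), np.float64(-112.0)), (188, np.float64(-7.0), np.float64(-57.0), np.float64(-112.0)),
[... 5418 characters left out ...]
.0), np.float64(52.0)), (251, np.float64(11.0), np.float64(21.0), np.float64(60.0)), (260, np.float64(11.0), np.float64(20.0), np.float64(67.0)), (269, np.float64(8.0), np.float64(20.0), np.float64(67.0)), (278, np.float64(4.0), np.float64(20.0), np.float64(68.0)), (287, np.float64(1.0), np.float64(20.0), np.float64(68.0)), (296, np.float64(-3.0), np.float64(20.0), np.float64(69.0)), (305, np.float64(-6.0), np.float64(20.0), np.float64(70.0)), (314, np.float64(-9.0), np.float64(20.0), np.float64(71.0)), (323, np.float64(-150.0), np.float64(58.0), np.float64(-112.0)), (332, np.float64(-155.0), np.float64(56.0), np.float64(-105.0)), (341, np.float64(17.0), np.float64(11.0), np.float64(116.0))]
```

View pics/w2z.png

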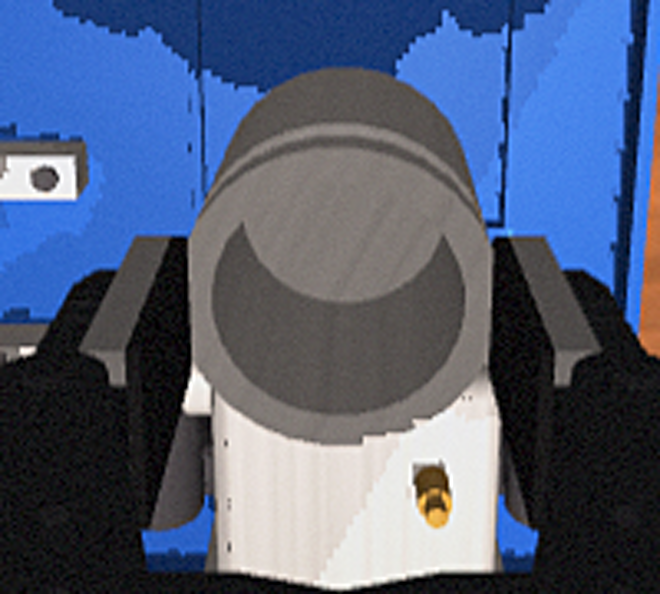

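The fingers' visible ends sit about 37–45 mm behind the reported TCP, so the hand closed above the pin. I'll open and go lower in small steps, watching the force.

Request:
{"api": "apply_moves", "payload": {
  "series": "0 0 0 0 0 0 4.5; 0 0 0 0 0 0 4.5; 0 0 0 0 0 0 4.5; 0 0 0 0 0 0 4.5; 0 0 0 0 0 0 4.5; 0 0 0.5 0 0 0 4.5; 0 0 0.5 0 0 0 4.5; 0 0 0.5 0 0 0 4.5; 0 0 0 0 0 0 4.5; 0 0 0 0 0 0 4.5",
  "force": 60
}}

```text
time_s: 12.1
tcp_pos: [0.6334, -0.1108, -0.0104]
tool_rot: [-180.0, -0.0, 154.4]
ft_force: [-0.9, -0.3, -0.1]
width: 0.531
grasp_force: 0.0
```

```bash
python3 -c "
from h import *
shot('wrist','w6'); s=read_state(); print(s['tcp_pos'],s['ft_force'],s['width'])
P,im,d=world('w6'); t=s['tcp_pos'];a=np.radians(154.4);Q=P-t
X=(Q[...,0]*np.cos(a)+Q[...,1]*np.sin(a))*1000;Y=(Q[...,0]*np.sin(a)-Q[...,1]*np.cos(a))*1000;H=P[...,2]*1000
for u in range(255,400,6):
  v=np.where((abs(X[:,u]-11)<2.5)&(H[:,u]>3)&(abs(Y[:,u])>12)&(abs(Y[:,u])<45))[0]
  if len(v): print(u,v[0],X[v[0],u].round(),Y[v[0],u].round(),'worldz',H[v[:4],u].round())
"
```

```text
[ 0.63364426 -0.11076138 -0.01009225] [-0.34486743  0.46691734 -0.19110957] 0.5263116440462076
255 237 11.0 -30.0 worldz [36. 37. 38. 39.]
261 231 11.0 -29.0 worldz [29. 31. 32. 33.]
267 231 11.0 -27.0 worldz [29. 30. 32. 33.]
273 231 11.0 -24.0 worldz [28. 27. 28. 28.]
279 333 9.0 -13.0 worldz [95. 96. 96. 97.]
375 231 11.0 22.0 worldz [28. 31. 30. 33.]
381 231 11.0 25.0 worldz [27. 31. 31. 33.]
387 231 11.0 27.0 worldz [28. 31. 32. 33.]
393 242 11.0 27.0 worldz [41. 43. 43. 43.]
399 254 11.0 27.0 worldz [53. 53. 53. 54.]
```

Request:
{"api": "apply_moves", "payload": {
  "series": "0 0 0.4 0 0 0 4; 0 0 0.4 0 0 0 4; 0 0 0.3 0 0 0 4; 0 0 0.2 0 0 0 4; 0 0 0.2 0 0 0 4; 0 0 0 0 0 0 4; 0 0 0 0 0 0 4"
}}

```text
time_s: 12.85
tcp_pos: [0.6337, -0.1108, -0.025]
tool_rot: [-180.0, 0.0, 154.4]
ft_force: [-0.3, 0.4, -0.2]
width: 0.467
grasp_force: 0.0
```

Request:
{"api": "apply_moves", "payload": {
  "series": "0 0 0.2 0 0 0 4; 0 0 0.2 0 0 0 4; 0 0 0.1 0 0 0 4; 0 0 0 0 0 0 0; 0 0 0 0 0 0 0; 0 0 0 0 0 0 0; 0 0 0 0 0 0 0; 0 0 0 0 0 0 0; 0 0 0 0 0 0 0; 0 0 0 0 0 0 0",
  "force": 60
}}

```text
time_s: 13.85
tcp_pos: [0.6339, -0.1107, -0.0298]
tool_rot: [180.0, 0.0, 154.4]
ft_force: [0.2, 0.6, 2.0]
width: 0.133
grasp_force: 58.4
```

```bash
python3 -c "
from h import *
go(.5254,.2561,.10,-187.7)
shot('wrist','w7')"
```

```text
pos [ 0.6339 -0.1107 -0.0298] [1.7999e+02 3.0000e-02 1.5441e+02] -> turn rz -0.312 dx 15.67 dy 34.90 dz -12.98 w 0.13337696035371027 58.42770874500275 [0.2 0.6 2. ]
```

View pics/w7.png

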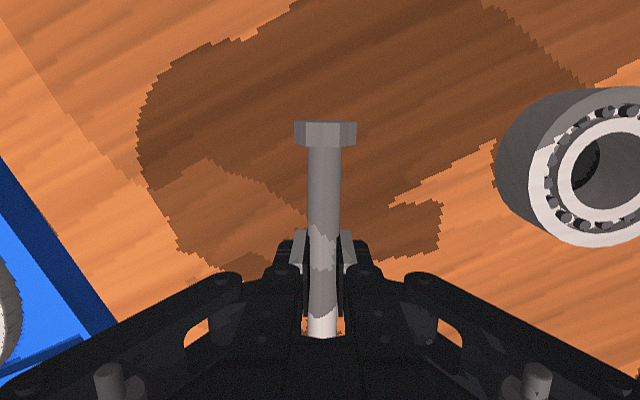

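The wrist view shows the long pin between the pads at (322,250), head at (325,133), gripped at 58 N. Lifting and carrying it to the caliper tray clips.

Request:
{"api": "apply_moves", "payload": {
  "series": "0 0 -1 0 0 0 0; 0 0 -3 0 0 0 0; 0 0 -3 0 0 -0.104 0; 0 0 -3 0 0 -0.104 0; 0 0 -2 0 0 -0.104 0; 1.567 3.49 0 0 0 0 0; 1.567 3.49 0 0 0 0 0; 1.567 3.49 0 0 0 0 0; 1.567 3.49 0 0 0 0 0; 1.567 3.49 0 0 0 0 0; 1.567 3.49 0 0 0 0 0; 1.567 3.49 0 0 0 0 0; 1.567 3.49 0 0 0 0 0; 1.567 3.49 0 0 0 0 0; 1.567 3.49 0 0 0 0 0; 0 0 0 0 0 0 0; 0 0 0 0 0 0 0; 0 0 0 0 0 0 0"
}}

```text
time_s: 15.7
tcp_pos: [0.5249, 0.2555, 0.09]
tool_rot: [-180.0, -0.0, 172.3]
ft_force: [0.0, -0.1, -1.9]
width: 0.133
grasp_force: 58.7
```

```bash
python3 -c "
from h import *
np.set_printoptions(suppress=True)
shot('wrist','w8');go(.5254,.2561,.02,-187.7)
s=read_state();t=s['tcp_pos'];a=np.radians(s['tool_rot'][2])
P,im,d=world('w8');Q=P-t;X=(Q[...,0]*np.cos(a)+Q[...,1]*np.sin(a))*1000;Y=(Q[...,0]*np.sin(a)-Q[...,1]*np.cos(a))*1000;H=Q[...,2]*1000
m=(d>0)&(abs(Y)<25)&(X>14)&(H>25)&(H<60)
q=np.stack([X,Y,H],-1)[m]; print(len(q),q.max(0),q.min(0))
for lo in range(14,75,8):
  k=(q[:,0]>lo)&(q[:,0]<lo+8)
  if k.any(): print(lo,q[k][:,1].min().round(1),q[k][:,1].max().round(1),'top',np.percentile(q[k][:,2],97).round(1))
"
```

```text
pos [0.5251 0.2552 0.09  ] [-179.98   -0.02  172.24] -> turn rz -0.001 dx -0.02 dy 0.09 dz 7.00 w 0.13564952967805535 58.73324275016785 [ 0.5  1.1 -2.4]
4447 [60.44737608 11.93275837 54.69939619] [ 14.0035963  -13.4047691   35.25217085]
14 -8.1 5.9 top 49.3
22 -8.0 5.9 top 49.3
30 -7.8 6.1 top 49.5
38 -7.8 6.1 top 49.4
46 -13.0 11.9 top 53.5
54 -13.4 11.9 top 53.8
```

View pics/w8.png

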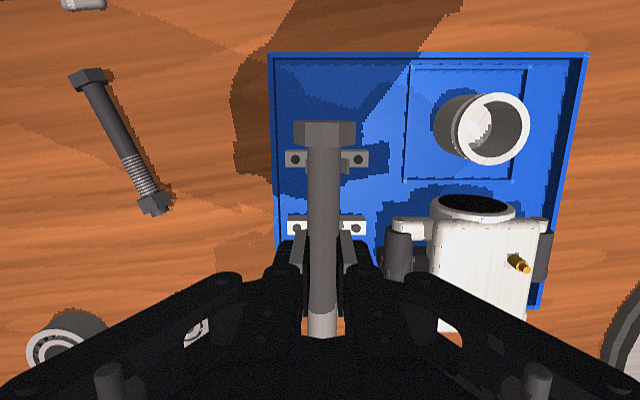

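The wrist view shows the pin (322,210) held straight over the clip pairs at (325,158) and (325,227). Lowering into the mouths.

Request:
{"api": "apply_moves", "payload": {
  "series": "0 0.05 3 0 0 0 0; 0 0 3 0 0 0 0; 0 0 1.5 0 0 0 0; 0 0 0.5 0 0 0 0; 0 0 0.3 0 0 0 0; 0 0 0.3 0 0 0 0; 0 0 0 0 0 0 0; 0 0 0 0 0 0 0",
  "force": 100
}}

```text
time_s: 16.55
tcp_pos: [0.5257, 0.2569, 0.0048]
tool_rot: [179.9, 0.0, 172.3]
ft_force: [0.6, 0.4, -1.5]
width: 0.122
grasp_force: 97.8
```

Request:
{"api": "apply_moves", "payload": {
  "series": "0 0 0.3 0 0 0 0; 0 0 0.2 0 0 0 0; 0 0 0.2 0 0 0 0; 0 0 0 0 0 0 0; 0 0 0 0 0 0 0"
}}

```text
time_s: 17.05
tcp_pos: [0.5258, 0.2573, -0.0029]
tool_rot: [179.9, 0.1, 172.3]
ft_force: [3.1, 4.1, 0.9]
width: 0.121
grasp_force: 98.9
```

Request:
{"api": "apply_moves", "payload": {
  "series": "0 0 0.2 0 0 0 0; 0 0 0.2 0 0 0 0; 0 0 0.2 0 0 0 0; 0 0 0.1 0 0 0 0; 0 0 0 0 0 0 0; 0 0 0 0 0 0 0"
}}

```text
time_s: 17.65
tcp_pos: [0.5252, 0.2571, -0.0091]
tool_rot: [180.0, 0.0, 172.3]
ft_force: [-3.2, 5.0, 10.1]
width: 0.118
grasp_force: 100.9
```

Request:
{"api": "apply_moves", "payload": {
  "series": "0 0 0.15 0 0 0 0; 0 0 0.1 0 0 0 0; 0 0 0 0 0 0 0; 0 0 0 0 0 0 0"
}}

```text
time_s: 18.05
tcp_pos: [0.5254, 0.2572, -0.0094]
tool_rot: [179.9, 0.1, 172.4]
ft_force: [-12.5, 1.8, 31.8]
width: 0.117
grasp_force: 103.3
```

Hard stop at the expected height, so it's home. Releasing and checking.

Request:
{"api": "apply_moves", "payload": {
  "series": "0 0 -0.2 0 0 0 0; 0 0 0 0 0 0 3.2; 0 0 0 0 0 0 3.2; 0 0 0 0 0 0 3.2; 0 0 0 0 0 0 3.2; 0 0 0 0 0 0 3.2; 0 0 -2 0 0 0 3.2; 0 0 -3 0 0 0 3.2; 0 0 -4 0 0 0 3.2; 0 0 -4 0 0 0 3.2; 0 0 0 0 0 0 3.2; 0 0 0 0 0 0 3.2"
}}

```text
time_s: 19.25
tcp_pos: [0.5256, 0.257, 0.1205]
tool_rot: [179.9, 0.1, 172.3]
ft_force: [-0.6, 0.6, -0.6]
width: 0.377
grasp_force: 0.0
```

```bash
python3 -c "
from h import *
shot('wrist','w9');shot('top','t9');go(.642,.0027,.12,-180)
a=np.radians(-7.7); R=np.array([[np.cos(a),np.sin(a)],[-np.sin(a),np.cos(a)]])
for n in('w9','t9'):
  P,im,d=world(n);L=(P[...,:2]-[.535,.327])@R.T*1000
  for lo,hi in((-62,-52),(-48,-36),(-15,15),(36,46),(54,70)):
    m=(d>0)&(P[...,2]>.022)&(P[...,2]<.055)&(abs(L[...,1]+72)<12)&(L[...,0]>lo)&(L[...,0]<hi)
    if m.sum(): print(n,lo,m.sum(),'top',np.percentile(P[m][:,2],95).round(4),'y',np.percentile(L[m][:,1],[5,95]).round(1),'x',L[m][:,0].min().round(1),L[m][:,0].max().round(1))
  m=(d>0)&(abs(P[...,2]-.054)<.006)&(np.hypot(P[...,0]-.488,P[...,1]-.369)<.05)
  print(cv2.minEnclosingCircle((P[m][:,:2]*1000).astype(np.float32)))
"
```

```text
pos [0.5246 0.2561 0.1186] [-1.7994e+02 -7.0000e-02  1.7227e+02] -> turn rz -0.135 dx -11.74 dy -25.34 dz -0.14 w 0.37704302759678454 0.0 [ 0.8 -0.8 -1.3]
w9 -62 353 top 0.0444 y [-82.5 -61.4] x -60.5 -52.0
w9 -48 254 top 0.04 y [-77.1 -64.4] x -47.6 -36.2
w9 -15 597 top 0.04 y [-77.3 -64.1] x -15.0 14.9
w9 36 175 top 0.0399 y [-77.6 -64.7] x 36.1 46.0
w9 54 395 top 0.0435 y [-80.3 -61.1] x 54.0 70.0
((488.5314025878906, 368.97918701171875), 23.4453182220459)
t9 -62 43 top 0.0459 y [-82.4 -62.6] x -60.5 -52.2
t9 -48 31 top 0.0422 y [-78.6 -66.8] x -47.4 -36.4
t9 -15 72 top 0.0406 y [-78.8 -66.7] x -14.6 14.5
t9 54 47 top 0.043 y [-81.8 -65.8] x 54.1 69.9
((489.02032470703125, 367.8024597167969), 23.834562301635742)
```

View pics/w9.png

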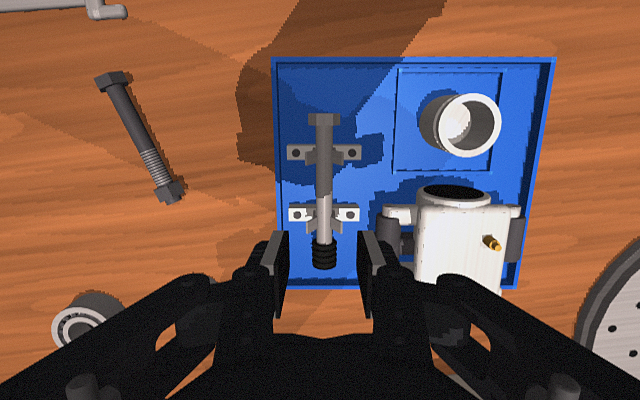

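Long pin's shank top is at about 40 mm (home 39, resting 50), seated in both clips at (322,153) and (325,215). The piston is still at (466,125) in its pocket. Next is the large bearing.

Request:
{"api": "apply_moves", "payload": {
  "series": "0 0 0 0 0 -0.103 8.5; -1.79 -3.57 0 0 0 0 8.5; -1.79 -3.57 0 0 0 0 8.5; -1.79 -3.57 0 0 0 0 8.5; -1.79 -3.57 0 0 0 0 8.5; -1.79 -3.57 0 0 0 0 8.5; -1.79 -3.57 0 0 0 0 8.5; -1.79 -3.57 0 0 0 0 8.5; 0 0 0 0 0 0 8.5; 0 0 0 0 0 0 8.5; 0 0 0 0 0 0 8.5"
}}

```text
time_s: 20.45
tcp_pos: [0.6418, 0.0031, 0.1183]
tool_rot: [-180.0, -0.1, 178.2]
ft_force: [0.5, 0.5, -0.5]
width: 0.999
grasp_force: 0.0
```

```bash
python3 -c "
from h import *
shot('wrist','w10');P,im,d=world('w10')
m=(d>0)&(abs(P[...,2]-.025)<.004)&(np.hypot(P[...,0]-.642,P[...,1]-.003)<.045)
c,r=cv2.minEnclosingCircle((P[m][:,:2]*1000).astype(np.float32));print(c,r,m.sum())
go(c[0]/1000,c[1]/1000,-.028,-181.8)"
```

```text
(642.474853515625, 3.683164596557617) 31.089113235473633 2825
pos [0.642  0.0036 0.1187] [-1.7998e+02 -8.0000e-02  1.7823e+02] -> turn rz 0.001 dx -0.05 dy 0.01 dz 14.67 w 0.9973038312354636 0.0 [-0.2  0.3  0.1]
```

Request:
{"api": "apply_moves", "payload": {
  "series": "-0.05 0 4 0 0 0 8.5; 0 0 4 0 0 0 8.5; 0 0 3.5 0 0 0 8.5; 0 0 2 0 0 0 8.5; 0 0 1.1 0 0 0 8.5; 0 0 0 0 0 0 8.5; 0 0 0 0 0 0 5.5; 0 0 0 0 0 0 5.5; 0 0 0 0 0 0 5.5; 0 0 0 0 0 0 5.5; 0 0 0 0 0 0 5.5; 0 0 0 0 0 0 5.5; 0 0 0 0 0 0 5.5",
  "force": 50
}}

```text
time_s: 21.8
tcp_pos: [0.6446, 0.0035, -0.0242]
tool_rot: [179.9, 0.2, 178.2]
ft_force: [-1.9, 2.9, 6.8]
width: 0.706
grasp_force: 54.3
```

```bash
python3 -c "
from h import *
go(.4671,-.3034,.07,-181.8)"
```

```text
pos [ 0.6446  0.0035 -0.0242] [179.94   0.2  178.21] -> turn rz 0.000 dx 16.78 dy -31.24 dz -9.42 w 0.7055199418911747 54.278215169906616 [-1.9  2.9  6.8]
```

Request:
{"api": "apply_moves", "payload": {
  "series": "0 0 -1 0 0 0 5.5; 0 0 -3 0 0 0 5.5; 0 0 -4 0 0 0 5.5; 0 0 -3 0 0 0 5.5; 1.66 -3.12 0 0 0 0 5.5; 1.66 -3.12 0 0 0 0 5.5; 1.66 -3.12 0 0 0 0 5.5; 1.66 -3.12 0 0 0 0 5.5; 1.66 -3.12 0 0 0 0 5.5; 1.66 -3.12 0 0 0 0 5.5; 1.66 -3.12 0 0 0 0 5.5; 1.66 -3.12 0 0 0 0 5.5; 1.66 -3.12 0 0 0 0 5.5; 1.66 -3.12 0 0 0 0 5.5; 0 0 0 0 0 0 5.5; 0 0 0 0 0 0 5.5; 0 0 0 0 0 0 5.5"
}}

```text
time_s: 23.5
tcp_pos: [0.4674, -0.3035, 0.0839]
tool_rot: [180.0, 0.0, 178.2]
ft_force: [1.1, -0.5, -3.4]
width: 0.7
grasp_force: 55.5
```

```bash
python3 -c "
from h import *
go(.4671,-.3034,-.019,-181.8);shot('wrist','w11')
"
```

```text
pos [ 0.4674 -0.3035  0.0839] [1.8000e+02 3.0000e-02 1.7817e+02] -> turn rz -0.000 dx 0.03 dy 0.01 dz 10.29 w 0.7004991002185681 55.471640825271606 [ 1.1 -0.5 -3.4]
```

View pics/w11.png

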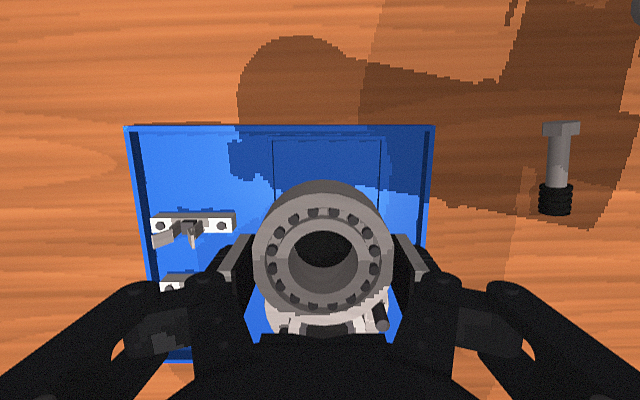

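The bearing is held level at (322,255), above the pocket at (327,185). Lowering and releasing.

Request:
{"api": "apply_moves", "payload": {
  "series": "0 0 4 0 0 0 5.5; 0 0 3 0 0 0 5.5; 0 0 2 0 0 0 5.5; 0 0 0.8 0 0 0 5.5; 0 0 0.5 0 0 0 5.5; 0 0 0 0 0 0 5.5; 0 0 0 0 0 0 5.5; 0 0 0 0 0 0 7.5; 0 0 0 0 0 0 7.5; 0 0 0 0 0 0 7.5; 0 0 0 0 0 0 7.5; 0 0 -1 0 0 0 7.5; 0 0 -3 0 0 0 7.5; 0 0 -5 0 0 0 7.5; 0 0 -4 0 0 0 7.5; 0 0 0 0 0 0 7.5; 0 0 0 0 0 0 7.5"
}}

```text
time_s: 25.25
tcp_pos: [0.468, -0.3038, 0.1125]
tool_rot: [-180.0, 0.2, 178.2]
ft_force: [-0.3, 0.1, 0.1]
width: 0.878
grasp_force: 0.0
```

```bash
python3 -c "
from h import *
shot('wrist','w12');P,im,d=world('w12')
m=(d>0)&(abs(P[...,2]-.029)<.004)&(np.hypot(P[...,0]-.467,P[...,1]+.303)<.04)
print(cv2.minEnclosingCircle((P[m][:,:2]*1000).astype(np.float32)),m.sum(),np.median(P[m][:,2]))
shot('top','t12');P,im,d=world('t12');a=np.radians(-1.8); R=np.array([[np.cos(a),np.sin(a)],[-np.sin(a),np.cos(a)]]);L=(P[...,:2]-[.518,-.340])@R.T*1000
for s in(-1,1):
  m=(d>0)&(P[...,2]>.03)&(P[...,2]<.06)&(abs(L[...,1]+72)<30)&(abs(L[...,0]*s-28)<15); print(np.percentile(L[m],[2,50,98],axis=0).round(1).tolist(),m.sum())
P,im,d=world('top0');L=(P[...,:2]-[.518,-.340])@R.T*1000
for s in(-1,1):
  m=(d>0)&(P[...,2]>.03)&(P[...,2]<.06)&(abs(L[...,1]+72)<30)&(abs(L[...,0]*s-28)<15); print(np.percentile(L[m],[2,50,98],axis=0).round(1).tolist(),m.sum())
go(.469,.1047,.10,13.3-180)
"
```

```text
((466.2313537597656, -305.2388610839844), 31.109500885009766) 3036 0.029298369851678687Traceback (most recent call last):
  File "<string>", line 8, in <module>
    m=(d>0)&(P[...,2]>.03)&(P[...,2]<.06)&(abs(L[...,1]+72)<30)&(abs(L[...,0]*s-28)<15); print(np.percentile(L[m],[2,50,98],axis=0).round(1).tolist(),m.sum())
                                                                                               ~~~~~~~~~~~~~^^^^^^^^^^^^^^^^^^^^^^^
    return _quantile_unchecked(
        a, q, axis, out, overwrite_input, method, keepdims, weights)
    return _ureduce(a,
                    func=_quantile_ureduce_func,
    ...<5 lines>...
                    overwrite_input=overwrite_input,
                    method=method)
    r = func(a, **kwargs)
    result = _quantile(arr,
                       quantiles=q,
    ...<2 lines>...
                       out=out,
                       weights=wgt)
    slices_having_nans = np.isnan(arr[-1, ...])
                                  ~~~^^^^^^^^^
IndexError: index -1 is out of bounds for axis 0 with size 0
```

Bearing flat in the pocket (top at 29 mm). Arm hides the hub clips in the new top picture, so I'll take them from the first one.

```bash
python3 -c "
from h import *
a=np.radians(-1.8); R=np.array([[np.cos(a),np.sin(a)],[-np.sin(a),np.cos(a)]])
for n in('top0','w12'):
 P,im,d=world(n);L=(P[...,:2]-[.518,-.340])@R.T*1000
 for s in(-1,1):
  m=(d>0)&(P[...,2]>.03)&(P[...,2]<.06)&(abs(L[...,1]+72)<30)&(abs(L[...,0]*s-28)<15); 
  if m.any(): print(n,np.percentile(L[m],[2,50,98],axis=0).round(1).tolist(),m.sum())
go(.469,.1047,.10,13.3-180)
"
```

```text
top0 [[-32.9, -85.5], [-27.7, -78.7], [-22.4, -57.2]] 43
top0 [[22.9, -85.0], [28.4, -78.5], [33.0, -58.6]] 43
w12 [[-32.2, -84.7], [-28.0, -78.0], [-22.3, -56.2]] 417
pos [ 0.4666 -0.3034  0.1101] [ 1.7997e+02 -5.0000e-02  1.7817e+02] -> turn rz -0.264 dx -9.62 dy 39.66 dz 1.01 w 0.8761683795336095 0.0 [-0.6 -0.6 -1.5]
```

Request:
{"api": "apply_moves", "payload": {
  "series": "0 0 0 0 0 -0.132 5; 0 0 0 0 0 -0.132 5; -0.96 3.97 0 0 0 0 5; -0.96 3.97 0 0 0 0 5; -0.96 3.97 0 0 0 0 5; -0.96 3.97 0 0 0 0 5; -0.96 3.97 0 0 0 0 5; -0.96 3.97 0 0 0 0 5; -0.96 3.97 0 0 0 0 5; -0.96 3.97 0 0 0 0 5; -0.96 3.97 0 0 0 0 5; -0.96 3.97 0 0 0 0 5; 0 0 0 0 0 0 5; 0 0 0 0 0 0 5; 0 0 0 0 0 0 5"
}}

```text
time_s: 26.85
tcp_pos: [0.4686, 0.1039, 0.1096]
tool_rot: [-180.0, -0.1, -166.7]
ft_force: [0.1, 0.8, 0.3]
width: 0.587
grasp_force: 0.0
```

```bash
python3 -c "
from h import *
shot('wrist','w13'); rod('w13',.469,.105); go(.469,.1047,-.030,13.3-180)"
```

```text
w13 2515 ((469.4356384277344, 105.79336547851562), (116.74591827392578, 24.869260787963867), 13.295686721801758)
pos [0.4688 0.1037 0.1098] [-1.7997e+02 -9.0000e-02 -1.6674e+02] -> turn rz -0.001 dx -0.04 dy 0.09 dz 13.98 w 0.5848862844759526 0.0 [-0.   0.1 -0. ]
```

View pics/w13.png

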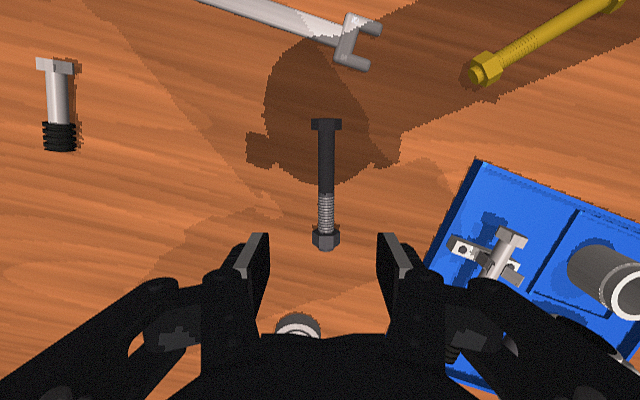

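The wrist view shows the dark bolt, head at (326,124) and nut at (325,238), centred. The yellow one at (540,45) is left alone. Gripping.

Request:
{"api": "apply_moves", "payload": {
  "series": "0.05 0.13 4 0 0 0 4.5; 0 0 4 0 0 0 4; 0 0 3 0 0 0 4; 0 0 1.5 0 0 0 4; 0 0 1 0 0 0 4; 0 0 0.5 0 0 0 4; 0 0 0 0 0 0 4; 0 0 0 0 0 0 0; 0 0 0 0 0 0 0; 0 0 0 0 0 0 0; 0 0 0 0 0 0 0; 0 0 0 0 0 0 0; 0 0 0 0 0 0 0; 0 0 0 0 0 0 0",
  "force": 60
}}

```text
time_s: 28.3
tcp_pos: [0.4692, 0.1062, -0.0284]
tool_rot: [180.0, 0.1, -166.7]
ft_force: [-0.6, -1.4, 6.7]
width: 0.135
grasp_force: 58.6
```

```bash
python3 -c "
from h import *
go(.5157,-.4115,.09,-181.8)"
```

```text
pos [ 0.4692  0.1062 -0.0284] [ 1.7997e+02  1.0000e-01 -1.6666e+02] -> turn rz 0.264 dx -6.28 dy -51.60 dz -11.84 w 0.13492784101876892 58.586586713790894 [-0.6 -1.4  6.7]
```

Request:
{"api": "apply_moves", "payload": {
  "series": "0 0 -1 0 0 0 0; 0 0 -3 0 0 0 0; 0 0 -3 0 0 0 0; 0 0 -3 0 0 0.132 0; 0 0 -2 0 0 0.132 0; -0.523 -4.3 0 0 0 0 0; -0.523 -4.3 0 0 0 0 0; -0.523 -4.3 0 0 0 0 0; -0.523 -4.3 0 0 0 0 0; -0.523 -4.3 0 0 0 0 0; -0.523 -4.3 0 0 0 0 0; -0.523 -4.3 0 0 0 0 0; -0.523 -4.3 0 0 0 0 0; -0.523 -4.3 0 0 0 0 0; -0.523 -4.3 0 0 0 0 0; -0.523 -4.3 0 0 0 0 0; -0.523 -4.3 0 0 0 0 0; 0 0 0 0 0 0 0; 0 0 0 0 0 0 0; 0 0 0 0 0 0 0"
}}

```text
time_s: 30.3
tcp_pos: [0.5145, -0.4112, 0.0907]
tool_rot: [180.0, -0.0, 178.2]
ft_force: [0.8, 0.0, -1.0]
width: 0.136
grasp_force: 59.0
```

```bash
python3 -c "
from h import *
np.set_printoptions(suppress=True)
shot('wrist','w14');go(.5157,-.4115,.006,-181.8)
s=read_state();t=s['tcp_pos'];a=np.radians(s['tool_rot'][2])
P,im,d=world('w14');Q=P-t;X=(Q[...,0]*np.cos(a)+Q[...,1]*np.sin(a))*1000;Y=(Q[...,0]*np.sin(a)-Q[...,1]*np.cos(a))*1000;H=Q[...,2]*1000
m=(d>0)&(abs(Y)<25)&(X>14)&(H>25)&(H<60); q=np.stack([X,Y,H],-1)[m]
for lo in range(14,70,8):
  k=(q[:,0]>lo)&(q[:,0]<lo+8)
  if k.any(): print(lo,q[k][:,1].min().round(1),q[k][:,1].max().round(1),'top',np.percentile(q[k][:,2],97).round(1),q[k][:,0].max())
"
```

```text
pos [ 0.5148 -0.4109  0.0909] [179.99   0.01 178.22] -> turn rz 0.000 dx -0.09 dy -0.05 dz 8.49 w 0.1297395460838278 58.98367702960968 [-0.4 -0.3 -2.1]
14 -8.7 5.1 top 47.4 21.958272463615426
22 -8.5 5.0 top 47.4 29.98858132637381
30 -8.3 5.4 top 47.6 37.99048331407481
38 -8.2 5.3 top 47.6 45.971182315206626
46 -14.0 11.1 top 51.8 53.99881759374403
54 -14.3 11.0 top 51.8 57.90881731228264
```

Request:
{"api": "apply_moves", "payload": {
  "series": "-0.35 -0.05 3 0 0 0 0; 0 0 3 0 0 0 0; 0 0 1.5 0 0 0 0; 0 0 0.6 0 0 0 0; 0 0 0.3 0 0 0 0; 0 0 0.3 0 0 0 0; 0 0 0.2 0 0 0 0; 0 0 0 0 0 0 0; 0 0 0 0 0 0 0",
  "force": 100
}}

```text
time_s: 31.25
tcp_pos: [0.5197, -0.4117, 0.003]
tool_rot: [180.0, 0.1, 178.2]
ft_force: [2.8, 7.5, 1.5]
width: 0.12
grasp_force: 99.0
```

Request:
{"api": "apply_moves", "payload": {
  "series": "0 0 0.2 0 0 0 0; 0 0 0.2 0 0 0 0; 0 0 0.2 0 0 0 0; 0 0 0.2 0 0 0 0; 0 0 0 0 0 0 0; 0 0 0 0 0 0 0"
}}

```text
time_s: 31.85
tcp_pos: [0.5188, -0.4113, -0.0059]
tool_rot: [179.9, 0.0, 178.2]
ft_force: [0.5, 8.1, -3.8]
width: 0.115
grasp_force: 98.6
```

Request:
{"api": "apply_moves", "payload": {
  "series": "0 0 0.15 0 0 0 0; 0 0 0.15 0 0 0 0; 0 0 0.1 0 0 0 0; 0 0 0 0 0 0 0; 0 0 0 0 0 0 0"
}}

```text
time_s: 32.35
tcp_pos: [0.5191, -0.4114, -0.0074]
tool_rot: [180.0, 0.1, 178.2]
ft_force: [-4.3, 12.1, 14.7]
width: 0.114
grasp_force: 100.9
```

Request:
{"api": "apply_moves", "payload": {
  "series": "0 0 0.15 0 0 0 0; 0 0 0 0 0 0 0; 0 0 0 0 0 0 0; 0 0 -0.3 0 0 0 0; 0 0 0 0 0 0 3.2; 0 0 0 0 0 0 3.2; 0 0 0 0 0 0 3.2; 0 0 0 0 0 0 3.2; 0 0 0 0 0 0 3.2; 0 0 -2 0 0 0 3.2; 0 0 -3 0 0 0 3.2; 0 0 -4 0 0 0 3.2; 0 0 -4 0 0 0 3.2; 0 0 0 0 0 0 3.2; 0 0 0 0 0 0 3.2"
}}

```text
time_s: 33.85
tcp_pos: [0.519, -0.4128, 0.1223]
tool_rot: [-180.0, 0.2, 178.2]
ft_force: [0.4, 1.2, -0.7]
width: 0.374
grasp_force: 0.0
```

```bash
python3 -c "
from h import *
shot('wrist','w15');print(read_state()['tcp_pos'])
a=np.radians(-1.8); R=np.array([[np.cos(a),np.sin(a)],[-np.sin(a),np.cos(a)]])
P,im,d=world('w15');L=(P[...,:2]-[.518,-.340])@R.T*1000
for lo,hi in((-56,-46),(-44,-35),(-15,15),(36,44),(46,60)):
    m=(d>0)&(P[...,2]>.022)&(P[...,2]<.055)&(abs(L[...,1]+72)<12)&(L[...,0]>lo)&(L[...,0]<hi)
    if m.sum(): print(lo,m.sum(),'top',np.percentile(P[m][:,2],[50,95]).round(4),'y',np.percentile(L[m][:,1],[5,95]).round(1))
"
```

```text
[ 0.5181535  -0.4123405   0.12083672]
-56 357 top [0.0428 0.0444] y [-81.7 -61.3]
-44 190 top [0.0384 0.04  ] y [-77.  -64.2]
-15 605 top [0.0384 0.0402] y [-77.1 -63.9]
36 142 top [0.0385 0.0402] y [-77.2 -64.3]
46 309 top [0.0429 0.0445] y [-81.7 -61.8]
```

View pics/w15.png

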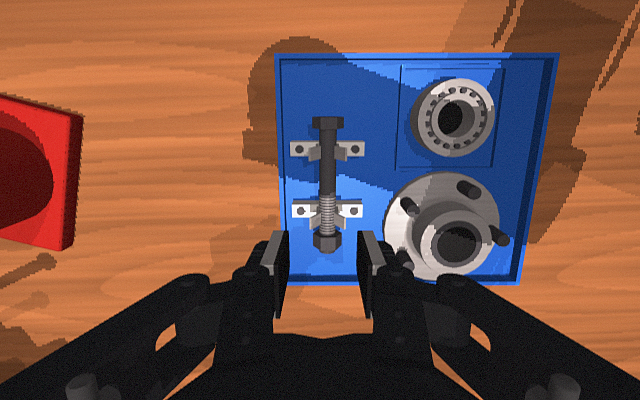

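The bolt is level and home in both clips at (327,150) and (327,211), with its top at about 39–40 mm as for the pin. The bearing lies flat in its pocket at (455,117), and the hand is clear and open. Handing in.

```bash
python3 -c "
from h import *
print(finish_job())"
```

```text
the job is handed in; nothing more can be done
None
```

Both kits are made up in the order asked and handed in at about 34 s of the 112 s: by depth check the piston and larger bearing sit in their pockets and the long pin and through bolt are home in the clips, the short pin and smaller bearing were not touched, and the gripper is open and clear.

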